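# Lock the tail-rest screw of the aeroplane jig

## Task

Gently slide the loose open-ended spanner fully onto the lower nut of the jig, its handle lying beside the stop pin so that the pin keeps it from turning clockwise, and let go of it. Then gently swing the ring spanner that is on the jam nut clockwise until the spring washer is squeezed flat and it comes to a hard stop, and pull it up firmly against that stop with some 10 to 15 N on the handle, without the lower nut turning along and without forcing it with over 20 N. Leave both spanners in place on the nuts and do not disturb the things standing around.

Things in the scene. Friction and masses are not known exactly. Their poses are not given: they have to be found in the camera images.
- jig: Grey steel base plate fixed to the bench, 12 mm thick, with an upright screw. Origin on the screw's axis at bench level, z up. The plate reaches from x = -60 to +70 and y = -190 to +60 mm. Stacked on the screw: lower nut, thin dark spring washer, jam nut in the ring of a ring spanner (52 mm across, underside 33 mm above the bench); a 27 mm black rubber pad tops the screw, 78 mm above the bench.
- lower_nut_centre (a point): Centre of the lower hexagon nut (steel, 36 mm across flats, 17 mm high, lying on the plate), 20.5 mm above the bench on the screw's axis. Frame turns with the nut, at first like the jig's: z up, flats face +x and -x, corners point to +y and -y. Not held, it turns at about 0.06 N m. The open-ended spanner belongs on it with the jaw pointing to +y, the handle lying along -y.
- spanner_grip (a point): Loose open-ended steel spanner (0.28 to 0.44 kg, 10 mm thick), flat on the bench. This point is the middle of its upright black grip tab: 34 mm long along the handle, 12 mm thick across it, 40 mm high, standing on the handle (foot 10 mm, middle 30 mm, top 50 mm above the spanner's underside). Frame: x along the handle towards the open jaw, z up.
- spanner_jaw (a point): Centre of the spanner's open jaw, 150 mm from the tab in +x of the spanner, 5 mm above its underside. Mouth 38 mm wide, parallel, open to +x, flared at the tips, which reach 23 mm beyond this point; its bottom is 21.5 mm behind this point. Jaw 60 mm wide outside, handle 20 mm. Fully on, this point is within 1 mm of the screw's axis, the nut's corner touches the mouth's bottom, and it lies flat on the plate.
- stop_pin: Upright steel stop pin, 12 mm diameter, 24 mm high, fixed on the plate: origin at the centre of its foot, 100 mm from the screw's axis to the jig's -y and 18.6 mm to its -x. The open-ended spanner's handle lies on its +x side with about 2.6 mm to spare and bears on it when the nut is loaded clockwise. It may bear with no more than 25 N.
- ring_spanner_handle (a point): Middle of the steel bar handle of the ring spanner fitted on the jam nut, 95 mm from the axis, 37.5 mm above the bench. Bar 14 mm wide, 9 mm high, ending in a 22 mm round eye 130 mm from the axis. It stands to the jig's -x side and swings clockwise seen from above, there towards +y. Friction 0.17 N m, growing to 0.3 as the washer is squeezed; then it stops hard. It stays where it is left.
- jam_nut: Jam nut with its ring spanner, which turn as one; origin on the screw's axis, 29 mm above the bench, z up. How far it must turn until the washer is flat differs each time and cannot be seen (roughly 0.25 to 0.85 rad relative to the lower nut): feel for the hard stop.
- lower_nut (a joint): Angle (rad) of the lower nut on the screw, 0 at the start, growing clockwise from above. Held, it takes up the slack of spanner and stop pin and yields 0.2 to 0.3 under the full pull, no more than 0.4; a nut that is not held turns on and on.
- jar: Bystander: glass jar with a steel lid, 66 mm diameter, 85 mm high, origin under its centre.
- can: Bystander: steel can, 72 mm diameter, 120 mm high, origin under its centre.
- wheel: Bystander: small black rubber model-aeroplane wheel lying flat, 64 mm diameter, 26 mm high, origin under its centre.
There are look-alikes about, which are no part of the job. What is shaped like the part that bears spanner_grip but blue is not meant.

How it is judged (in metres and radians):
On the way, in this order (a step that is already met when the one before it is completed fails the run):
1. the open-ended spanner is fully on the lower nut, flat on the plate with its handle at the stop pin, and has been let go, before the jam nut is tightened (horizontal distance between spanner_jaw and lower_nut_centre below 0.006 m and height (world z) of spanner_jaw below 0.021 m and horizontal distance between spanner_grip and stop_pin below 0.065 m and y of stop_pin in the frame of spanner_grip above 0.01 m and contact force between the fingers and spanner below 0.5 N), for 0.2 s.
2. the jam nut has been pulled up firmly against its stop, so that the spanner on the lower nut, untouched by the fingers, bears on the stop pin with over 6 N (turning before the stop gives about 3 N) (contact force between spanner and stop_pin above 6 N and contact force between the fingers and spanner below 0.5 N and distance of ring_spanner_handle from where it was at the start of the episode above 0.02 m), for 0.1 s.
At the end, for the whole second after the job is handed in: The tightened ring spanner has been left swung (its handle point at least 20 mm from where it began), the open-ended spanner still lies flat on the plate with its jaw centre within 6 mm of the nut's axis, both at rest (distance of ring_spanner_handle from where it was at the start of the episode above 0.02 m and horizontal distance between spanner_jaw and lower_nut_centre below 0.006 m and height (world z) of spanner_jaw below 0.021 m and linear speed of spanner below 0.02 m/s and angular speed of jam_nut below 0.05 rad/s); the robot touches nothing.
It fails at once if the lower nut turns more than 0.40 rad (23 degrees) either way (value of joint lower_nut above 0.4 rad or value of joint lower_nut below -0.4 rad).
It fails at once if the open-ended spanner is rammed on: while the fingers hold it, it presses on the lower nut with more than 35 N (contact force between the fingers and spanner above 0.5 N and contact force between spanner and lower_nut above 35 N).
It fails at once if the jam nut is forced: the spanner bears on the stop pin with more than 25 N (contact force between spanner and stop_pin above 25 N).
It fails at once if a bystander is moved more than 20 mm (distance of any of jar, can, wheel from where it was at the start of the episode above 0.02 m).
It also fails if it takes over 67 s, if anything falls off the work surface, if the arm or the gripper's body presses on something with over 40 N, if the wrist force passes 120 N, or if a joint passes its speed limit or range.

## Robot

A 6-joint arm with a two-finger parallel gripper is mounted at the origin on the work surface. World frame = base frame: x ahead of the robot, y to its left, z up, the work surface at z = 0. Lengths are in m, angles in degrees, forces in N, time in s.
With the tool pointing down it reaches from about 0.325 to 1 m from the base axis. Payload 5.1 kg.
Tool frame: the origin (TCP) lies midway between the tips of the shut fingers; the grasp point (between the pads) lies 19 mm behind it; z points along the fingers, y is the line along which they close (so a half turn about z gives the same grasp; the last joint's range is limited). The gripper opens to 85 mm and grips with 20 to 120 N. Pads are 22 mm wide; open, the fingers measure 114 mm over their backs; the gripper's body (76 mm by 85 mm) begins 54 mm behind the grasp point. The pads swing forward as they close: fully open they stand 13 mm farther back than shut.
Start: joints at [64.481, 7.093, 94.555, -0, 78.352, -4.733], TCP at [0.231, 0.608, 0.209] pointing down, gripper open.
Joint ranges: [-149.61, 149.61], [-58.7, 133.49], [1.44, 155.28], [-77.14, 257.14], [18.33, 153.61], [-166.67, 166.67]. Speed limits (degrees/s): [147.25, 147.25, 180, 180, 180, 180].

## Interface

Orientations are given as [roll, pitch, yaw] about the fixed x, y, z axes, in that order (R = Rz(yaw) Ry(pitch) Rx(roll)).
In Python, from bench import arm gives the robot as it stands.
- The arm moves only by the shell command python3 -m jog 'ROWS' [FORCE]. ROWS is JSON, a list of rows, each a list of 3 entries, a list of its own where there are three numbers: the closure in counts, from 0 (fully open) to 255 (shut), then the shift along the tool's x, y, z in m, then the turn about the tool's z in degrees. In form: [[hand, [dx, dy, dz], spin], ...]. A call has 1 to 5 rows; each row is the pose to reach, as a shift and turn from the pose commanded when the call began, along the tool's axes at that moment; what a row does not reach only later rows make up. A row lasts 1/10 s, in which the tool goes at most 50 mm and 8.59 degrees, less where a joint would pass 70% of its speed; a pose out of reach is approached as far as the arm can. A call with a gripper value outside its range is refused whole. The fingers move at their own pace and stop on an object; FORCE is the grip in N (left out, the last holds). Time passes only in rows, so rows that repeat a pose let the fingers close. It gives the time, the measured TCP pose, the force, the opening and the grip force at its end, in the units of the state.
- arm.observe(): the state, without advancing time (a new reading comes with each control period).
- arm.capture(name): name is "side" or "top" or "wrist"; returns the picture (400x640x3 uint8, red, green, blue); there is no depth.
- arm.get_calibration(name): a dict with "fov_y" (degrees; the focal length in pixels is half the picture's height over the tangent of half this angle, whatever the lens; pixels are square), "cx", "cy" (the principal point, pixels), "R" (3x3) and "t" (3): a world point X has camera coordinates R X + t. Camera axes: x right, y down, z forward; pixel columns grow to the right and rows downward; lengths in m; the calibration is good to about 2 mm. A picture is of the moment at which its call begins: read the wrist's pose just before it. get_calibration takes no time and is no camera call; for the wrist camera it gives the pose at the moment of the call.
- arm.job_done(): hands the job in; it is judged then, once.
Trained networks look in the newest picture that a camera, given by its name, has taken for a name from the list of things; names that differ only in an ending like _2 or _b are one class to them, and where a whole thing is asked for, a point or a joint stands for the part that bears it (a point fixed in the world has none). Each returns a list of dicts, best first, with "conf" (0 to 1); they miss things now and then, are a little off and sometimes report something else, mostly with a low value. They report only what shows in the picture. A call takes as long as a camera call. They do not tell look-alikes from the thing itself.
- arm.recognise(camera, thing): "at" ([row, column] as shares, 0 to 1, of the picture: columns of its width, rows of its height, amid what is visible of it).
- arm.landmark_of(camera, thing): "at" ([row, column] as shares, 0 to 1, of the picture: columns of its width, rows of its height: a listed point, or the origin of a listed thing).
The state is a dict: "t": time; "joint_positions": joint angles; "qd": joint speeds; "joint_torque": joint torques, N m; "eef_pos": TCP position; "eef_rot": TCP orientation; "ft_force": force on the tool from outside, world axes, zero at the start; "ft_torque": the same for the moment, N m; "grip_width": finger opening in m; "finger_force": force on a finger pad.
Only numpy, scipy, OpenCV 4.12 (cv2) and the standard library are available. Lean on these libraries where they do the work, as an engineer would, in place of code of your own. Each camera call takes 0.05 s, during which the arm holds its last target. There are 200 camera calls.

## Working session

There is one attempt and no reset: what is moved stays moved. The work goes in short steps, Python scripts to look and compute and a shell command to move; the robot and the scene stay as the last step left them, time stands still between calls to the robot, and variables do not carry over. Pictures are saved under pics/ and viewed, at most 10 in all, crops included, and the job is handed in when it is done.

```bash
mkdir -p pics; ls; cat > h.py <<'E'
import numpy as np, cv2
from bench import arm
from scipy.spatial.transform import Rotation as Ro
def ray(cam,at,cal=None):
    c=cal or arm.get_calibration(cam); f=200/np.tan(np.radians(c['fov_y'])/2)
    d=np.array([(at[1]*640-c['cx'])/f,(at[0]*400-c['cy'])/f,1.]); R=np.array(c['R']);t=np.array(c['t'])
    return -R.T@t, R.T@d
def onz(cam,at,z,cal=None):
    o,d=ray(cam,at,cal); return o+d*(z-o[2])/d[2]
def px(cam,X,cal=None):
    c=cal or arm.get_calibration(cam); f=200/np.tan(np.radians(c['fov_y'])/2)
    p=np.array(c['R'])@np.array(X)+np.array(c['t']); return p[:2]/p[2]*f+[c['cx'],c['cy']]
def snap(cam,name):
    im=arm.capture(cam); cv2.imwrite(f'pics/{name}.png',im[:,:,::-1]); return im
def tool(dw):
    "world shift -> tool axes"
    s=arm.observe(); return Ro.from_euler('xyz',s['eef_rot'],degrees=True).inv().apply(dw)
E
python3 - <<'E'
from h import *
np.set_printoptions(precision=3,suppress=True)
s=arm.observe(); print(s)
Z=dict(jig=0,lower_nut_centre=.0205,spanner_grip=.03,spanner_jaw=.005,stop_pin=.012,ring_spanner_handle=.0375,jar=0,can=0,wheel=0)
a=snap('top','top0'); b=snap('side','side0')
cv2.imwrite('pics/both0.png',np.vstack([a,b])[:,:,::-1][:, :])
for cam in('top','side'):
  for k,z in Z.items():
    for r in arm.landmark_of(cam,k)[:3]:
      print(cam,k,round(r['conf'],2),np.round([r['at'][1]*640,r['at'][0]*400]),onz(cam,r['at'],z))
E
```

```text
pics
{'t': 0.0, 'joint_positions': array([64.48 ,  7.133, 94.634, -0.   , 78.354, -4.732]), 'qd': array([ 0.084, -0.056, -0.137, -0.084, -0.005,  0.031]), 'joint_torque': array([ -0.001, -42.361, -36.546,  -0.   ,   0.007,   0.   ]), 'eef_pos': array([0.23 , 0.607, 0.208]), 'eef_rot': array([-179.879,   -0.01 ,  159.212]), 'ft_force': array([ 0.904,  0.155, -0.095]), 'ft_torque': array([0.054, 0.036, 0.013]), 'finger_force': 0.0, 'grip_width': 0.08521763238205673}
top jig 0.77 [257. 143.] [0.633 0.055 0.   ]
top lower_nut_centre 0.66 [256. 137.] [0.646 0.056 0.02 ]
top spanner_grip 0.85 [376. 271.] [ 0.253 -0.28   0.03 ]
top spanner_grip 0.76 [375. 192.] [ 0.478 -0.283  0.03 ]
top spanner_grip 0.73 [487. 172.] [ 0.528 -0.603  0.03 ]
top spanner_jaw 0.89 [434. 164.] [ 0.559 -0.459  0.005]
top spanner_jaw 0.74 [391. 224.] [ 0.387 -0.328  0.005]
top spanner_jaw 0.71 [390. 144.] [ 0.621 -0.333  0.005]
top stop_pin 0.6 [289. 138.] [ 0.641 -0.038  0.012]
top ring_spanner_handle 0.65 [257. 173.] [0.537 0.053 0.038]
top jar 0.95 [155. 138.] [ 0.655  0.357 -0.   ]
top can 0.77 [154. 215.] [0.
[... 173 characters left out ...]
 lower_nut_centre 0.59 [381. 229.] [ 0.605 -0.346  0.02 ]
side spanner_grip 0.82 [283. 263.] [ 0.239 -0.288  0.03 ]
side spanner_grip 0.74 [344. 233.] [ 0.48  -0.296  0.03 ]
side spanner_grip 0.59 [415. 294.] [ 0.532 -0.605  0.03 ]
side spanner_jaw 0.79 [328. 258.] [ 0.384 -0.337  0.005]
side spanner_jaw 0.72 [381. 227.] [ 0.62  -0.333  0.005]
side spanner_jaw 0.59 [388. 259.] [ 0.554 -0.453  0.005]
side stop_pin 0.43 [324. 161.] [0.628 0.053 0.012]
side ring_spanner_handle 0.53 [307. 166.] [0.543 0.047 0.038]
side jar 0.55 [292. 123.] [0.649 0.349 0.   ]
side jar 0.52 [266. 133.] [0.513 0.351 0.   ]
side can 0.82 [247. 140.] [0.423 0.357 0.   ]
side wheel 0.7 [265. 134.] [0.509 0.348 0.   ]
```

View pics/top0.png

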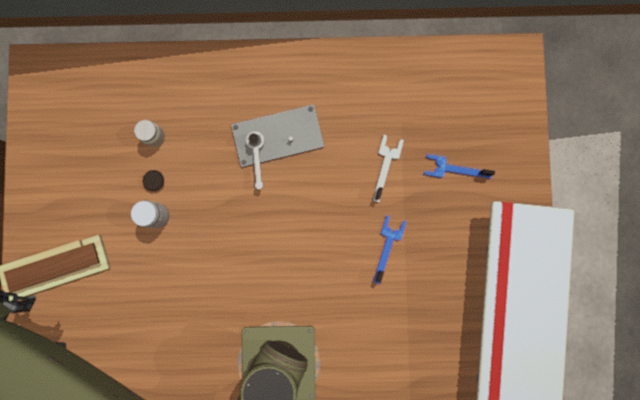

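```bash
python3 - <<'E'
import cv2,numpy as np
a=cv2.imread('pics/top0.png'); b=cv2.imread('pics/side0.png')
A=cv2.resize(a[110:300,340:540],None,fx=2.9,fy=2.9,interpolation=cv2.INTER_CUBIC)
cv2.imwrite('pics/crop0.png',A)
E
```

```text
(no output)
```

View pics/crop0.png

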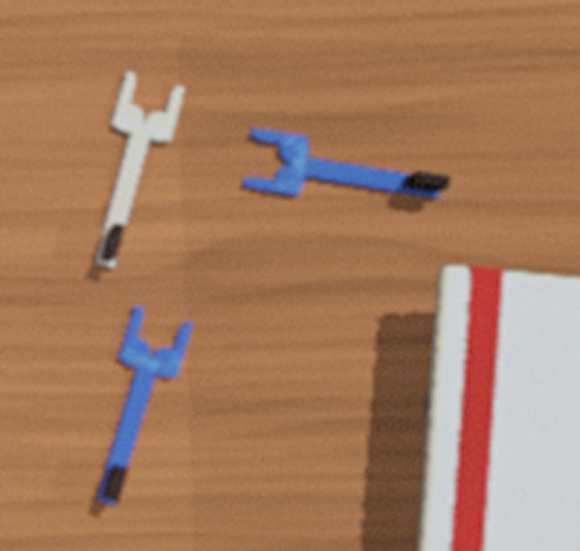

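The top view shows three spanner-like things:
- Steel: tab at (375,192), jaw at (390,144).
- Blue: tab at (376,271).
- Blue: tab at (487,172).

The crop confirms that the one at (375,192) is bare steel with a black tab, so I choose that one. The jig plate is at (280,138), with the ring handle pointing down the image and the pin at (290,140).

```bash

python3 -m jog '[[0,[-0.0275,-0.0374,0],0],[0,[-0.055,-0.075,0],0],[0,[-0.0825,-0.112,0],0],[0,[-0.11,-0.15,0],0],[0,[-0.1375,-0.187,0],0]]' 60
python3 -m jog '[[0,[-0.0275,-0.0374,0],0],[0,[-0.055,-0.075,0],0],[0,[-0.0825,-0.112,0],0],[0,[-0.11,-0.15,0],0],[0,[-0.1375,-0.187,0],0]]'
python3 -m jog '[[0,[-0.0275,-0.0374,0],0],[0,[-0.055,-0.075,0],0],[0,[-0.0825,-0.112,0],0],[0,[-0.11,-0.15,0],0],[0,[-0.1375,-0.187,0],0]]'
python3 -m jog '[[0,[-0.0275,-0.0374,0],0],[0,[-0.055,-0.075,0],0],[0,[-0.0825,-0.112,0],0],[0,[-0.11,-0.15,0],0],[0,[-0.1375,-0.187,0],0]]'
python3 -m jog '[[0,[0,0,0],8],[0,[0,0,0],16],[0,[0,0,0],24],[0,[0,0,0],32],[0,[0,0,0],40]]'
python3 -m jog '[[0,[0,0,0],8],[0,[0,0,0],16],[0,[0,0,0],24],[0,[0,0,0],32],[0,[0,0,0],40]]'
python3 -m jog '[[0,[0,0,0],8],[0,[0,0,0],16],[0,[0,0,0],24],[0,[0,0,0],32],[0,[0,0,0],40]]'
python3 -m jog '[[0,[0,0,0],8],[0,[0,0,0],16],[0,[0,0,0],24],[0,[0,0,0],32],[0,[0,0,0],40]]'
python3 -m jog '[[0,[0,0,0],8],[0,[0,0,0],16],[0,[0,0,0],17],[0,[0,0,0],17],[0,[0,0,0],17]]'
python3 - <<'E'
from h import *
np.set_printoptions(precision=4,suppress=True)
s=arm.observe(); print(s['t'],s['eef_pos'],s['eef_rot'],s['joint_positions'])
cal=arm.get_calibration('wrist'); snap('wrist','w1')
for k,z in (('spanner_grip',.03),('spanner_jaw',.005)):
  for r in arm.landmark_of('wrist',k)[:3]: print(k,r['conf'],r['at'],onz('wrist',r['at'],z,cal))
E
```

```text
t: 1.5
eef_pos: [0.293, 0.3824, 0.2094]
eef_rot: [180.0, 0.0, 159.2]
ft_force: [0.1, 0.0, -0.0]
grip_width: 0.0856
finger_force: 0.0
t: 2.0
eef_pos: [0.3552, 0.1587, 0.2097]
eef_rot: [180.0, 0.1, 159.2]
ft_force: [1.3, 0.5, 0.8]
grip_width: 0.0856
finger_force: 0.0
t: 2.5
eef_pos: [0.4174, -0.0653, 0.2098]
eef_rot: [180.0, 0.1, 159.2]
ft_force: [0.3, 0.1, 0.3]
grip_width: 0.0855
finger_force: 0.0
t: 3.0
eef_pos: [0.4796, -0.289, 0.2095]
eef_rot: [180.0, 0.0, 159.2]
ft_force: [0.8, 0.1, -0.1]
grip_width: 0.0856
finger_force: 0.0
t: 3.5
eef_pos: [0.4794, -0.287, 0.2093]
eef_rot: [-180.0, 0.0, 118.9]
ft_force: [0.5, 0.8, -0.2]
grip_width: 0.0853
finger_force: 0.0
t: 4.0
eef_pos: [0.4794, -0.2868, 0.2094]
eef_rot: [180.0, 0.0, 78.9]
ft_force: [-0.3, -0.2, 0.1]
grip_width: 0.0855
finger_force: 0.0
t: 4.5
eef_pos: [0.4795, -0.2868, 0.2094]
eef_rot: [180.0, -0.0, 38.9]
ft_force: [-1.0, -0.6, -0.5]
grip_width: 0.0856
finger_force: 0.0
t: 5.0
eef_pos: [0.4795, -0.2868, 0.2094]
eef_rot: [180.0, -0.0, -1.1]
ft_force: [0.3, 0.4, -0.1]
grip_width: 0.0854
finger_force: 0.0
t: 5.5
eef_pos: [0.4794, -0.2868, 0.2094]
eef_rot: [180.0, -0.0, -17.7]
ft_force: [-0.7, -0.6, 0.4]
grip_width: 0.0854
finger_force: 0.0
5.5 [ 0.4794 -0.2868  0.2094] [179.9991  -0.0036 -17.6763] [-36.396   -4.4676 106.3143   0.0003  78.1497  71.2802]
spanner_grip 0.96 [0.8945, 0.5897] [ 0.2381 -0.2889  0.03  ]
spanner_grip 0.74 [0.0587, 0.9689] [ 0.5304 -0.6     0.03  ]
spanner_grip 0.71 [0.4377, 0.508] [ 0.4765 -0.2952  0.03  ]
spanner_jaw 0.9 [0.071, 0.5045] [ 0.6154 -0.3366  0.005 ]
spanner_jaw 0.67 [0.1215, 0.7008] [ 0.5587 -0.4531  0.005 ]
spanner_jaw 0.61 [0.5877, 0.593] [ 0.3831 -0.3344  0.005 ]
```

View pics/w1.png

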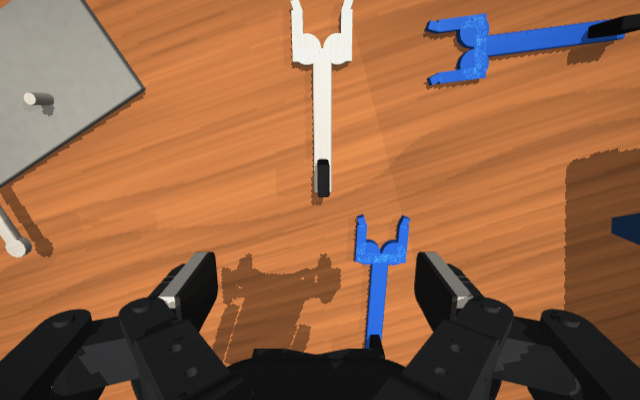

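The wrist view shows the steel spanner upright at columns 300–350 (tab at (323,178)), centred under the tool. The blue ones are at (375,260) and (480,45). Next I descend and grasp it.

```bash

python3 -m jog '[[0,[0,0.008,0.04],0],[0,[0,0.008,0.08],-0.8],[0,[0,0.008,0.12],-0.8],[0,[0,0.008,0.15],-0.8],[0,[0,0.008,0.15],-0.8]]'
python3 -m jog '[[0,[0,0,0.02],0],[0,[0,0,0.035],0],[0,[0,0,0.042],0],[0,[0,0,0.042],0],[0,[0,0,0.042],0]]'
python3 -m jog '[[120,[0,0,0],0],[120,[0,0,0],0],[255,[0,0,0],0],[255,[0,0,0],0],[255,[0,0,0],0]]' 60
python3 -m jog '[[255,[0,0,0],0],[255,[0,0,0],0],[255,[0,0,0],0],[255,[0,0,0],0],[255,[0,0,0],0]]'
```

```text
t: 6.15
eef_pos: [0.4735, -0.2918, 0.0539]
eef_rot: [-179.8, 0.6, -17.0]
ft_force: [-0.4, 0.6, -0.5]
grip_width: 0.0856
finger_force: 0.0
t: 6.65
eef_pos: [0.4775, -0.2948, 0.0182]
eef_rot: [180.0, -0.1, -17.0]
ft_force: [0.2, 0.1, 0.5]
grip_width: 0.085
finger_force: 0.0
t: 7.15
eef_pos: [0.477, -0.2944, 0.0174]
eef_rot: [-180.0, -0.0, -17.0]
ft_force: [0.9, 2.2, 3.4]
grip_width: 0.0124
finger_force: 2.4
t: 7.65
eef_pos: [0.4771, -0.2944, 0.0176]
eef_rot: [-180.0, -0.0, -17.0]
ft_force: [-1.9, 2.9, 5.4]
grip_width: 0.0101
finger_force: 60.5
```

```bash

python3 -m jog '[[255,[0,0,-0.01],0],[255,[0,0,-0.025],0],[255,[0,0,-0.045],0],[255,[0,0,-0.065],0],[255,[0,0,-0.08],0]]' 100
python3 -m jog '[[255,[0,0,0],-6],[255,[0,0,0],-12],[255,[0,0,0],-18],[255,[0,0,0],-24],[255,[0,0,0],-30]]'
python3 -m jog '[[255,[0,0,0],-6],[255,[0,0,0],-12],[255,[0,0,0],-18],[255,[0,0,0],-24],[255,[0,0,0],-30]]'
python3 -m jog '[[255,[0,0,0],-6],[255,[0,0,0],-12],[255,[0,0,0],-18],[255,[0,0,0],-24],[255,[0,0,0],-30]]'
python3 -m jog '[[255,[0,0,0],-6],[255,[0,0,0],-12],[255,[0,0,0],-18],[255,[0,0,0],-24],[255,[0,0,0],-27.5]]'
python3 -m jog '[[255,[0.012,0.03,0],0],[255,[0.024,0.06,0],0],[255,[0.036,0.09,0],0],[255,[0.045,0.112,0],0],[255,[0.045,0.112,0],0]]'
python3 -m jog '[[255,[0.012,0.03,0],0],[255,[0.024,0.06,0],0],[255,[0.036,0.09,0],0],[255,[0.045,0.112,0],0],[255,[0.045,0.112,0],0]]'
python3 - <<'E'
from h import *
np.set_printoptions(precision=4,suppress=True)
s=arm.observe(); print(s['t'],s['eef_pos'],s['eef_rot'],s['joint_positions'])
cal=arm.get_calibration('wrist'); snap('wrist','w2')
Z=dict(jig=0,lower_nut_centre=.0205,jam_nut=.029,stop_pin=.012,ring_spanner_handle=.0375,spanner_jaw=s['eef_pos'][2]-.0125)
for k,z in Z.items():
  for r in arm.landmark_of('wrist',k)[:2]: print(k,round(r['conf'],2),np.round([r['at'][1]*640,r['at'][0]*400]),onz('wrist',r['at'],z,cal))
E
```

```text
t: 8.15
eef_pos: [0.4772, -0.2948, 0.0991]
eef_rot: [180.0, -0.1, -17.0]
ft_force: [0.8, -0.6, -2.9]
grip_width: 0.0088
finger_force: 101.0
t: 8.65
eef_pos: [0.4767, -0.2945, 0.0975]
eef_rot: [180.0, 0.0, 13.3]
ft_force: [0.3, 0.4, -3.4]
grip_width: 0.0087
finger_force: 101.0
t: 9.15
eef_pos: [0.4767, -0.2945, 0.0975]
eef_rot: [180.0, 0.0, 43.3]
ft_force: [-0.4, 0.6, -3.6]
grip_width: 0.0087
finger_force: 101.0
t: 9.65
eef_pos: [0.4768, -0.2946, 0.0976]
eef_rot: [180.0, 0.0, 73.3]
ft_force: [-0.8, -0.4, -2.6]
grip_width: 0.0085
finger_force: 101.0
t: 10.15
eef_pos: [0.4769, -0.2947, 0.0976]
eef_rot: [180.0, 0.0, 100.7]
ft_force: [-0.4, -0.3, -3.3]
grip_width: 0.0084
finger_force: 101.0
t: 10.65
eef_pos: [0.5811, -0.2284, 0.0979]
eef_rot: [179.9, 0.0, 100.7]
ft_force: [-0.4, -0.6, -3.1]
grip_width: 0.0085
finger_force: 101.0
t: 11.15
eef_pos: [0.6824, -0.164, 0.0975]
eef_rot: [179.9, 0.0, 100.6]
ft_force: [0.1, -1.4, -2.7]
grip_width: 0.0087
finger_force: 101.0
11.15 [ 0.6824 -0.164   0.0975] [179.9374   0.0256 100.6349] [-17.8934  18.2392  92.611    0.0079  69.0826 -28.5312]
stop_pin 0.47 [283.  19.] [ 0.6383 -0.0439  0.012 ]
```

View pics/w2.png

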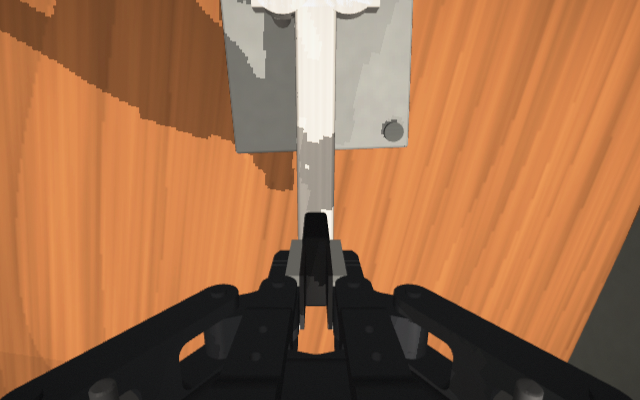

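The wrist view shows the handle in the grip at columns 298–335, nearly parallel to the plate edges, with plate corners at (236,152) and (408,147). I'll raise the arm to see the screw itself.

```bash

python3 -m jog '[[255,[-0.01,0,-0.03],0],[255,[-0.02,0,-0.07],0],[255,[-0.03,0,-0.11],0],[255,[-0.04,0,-0.15],0],[255,[-0.04,0,-0.15],0]]'
python3 - <<'E'
from h import *
np.set_printoptions(precision=4,suppress=True)
s=arm.observe(); print(s['t'],s['eef_pos'],s['eef_rot'])
cal=arm.get_calibration('wrist'); im=snap('wrist','w3'); np.save('c3.npy',cal,allow_pickle=True)
Z=dict(jig=0,lower_nut_centre=.0205,jam_nut=.029,stop_pin=.012,ring_spanner_handle=.0375,spanner_jaw=s['eef_pos'][2]-.0125,spanner_grip=s['eef_pos'][2]+.0125)
for k,z in Z.items():
  for r in arm.landmark_of('wrist',k)[:2]: print(k,round(r['conf'],2),np.round([r['at'][1]*640,r['at'][0]*400]),onz('wrist',r['at'],z,cal))
E
```

```text
t: 12.0
eef_pos: [0.691, -0.2074, 0.2571]
eef_rot: [179.3, 0.5, 100.4]
ft_force: [1.0, -1.1, -1.3]
grip_width: 0.0085
finger_force: 101.0
12.0 [ 0.691  -0.2074  0.2571] [179.2803   0.4744 100.3961]
spanner_jaw 0.79 [ 64. 216.] [ 0.5536 -0.2215  0.2446]
spanner_grip 0.65 [313. 254.] [ 0.6904 -0.2084  0.2696]
```

View pics/w3.png

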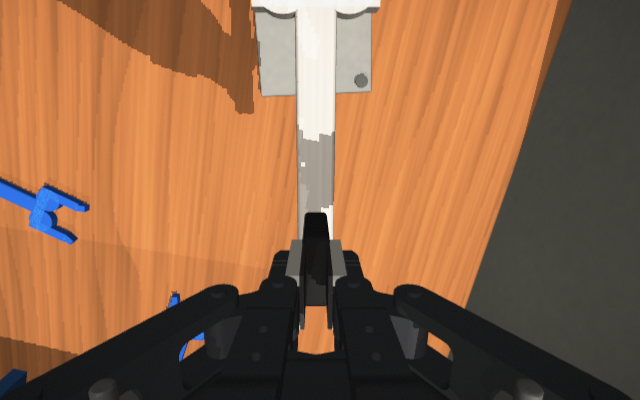

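The raised view still hides the screw behind the jaw. The plate's lower corners show at (263,96) and (371,91). I'll fit the plate pose from the known plate size in the top picture and the close wrist picture.

```bash
python3 - <<'E'
from h import *
from scipy.optimize import least_squares
np.set_printoptions(precision=4,suppress=True)
s=arm.observe(); c3=arm.get_calibration('wrist')
# wrist cal at w2 pose
def T(p,r): M=np.eye(4);M[:3,:3]=Ro.from_euler('xyz',r,degrees=True).as_matrix();M[:3,3]=p;return M
W=np.eye(4);W[:3,:3]=c3['R'];W[:3,3]=c3['t']
TC=W@T(s['eef_pos'],s['eef_rot'])
W2=TC@np.linalg.inv(T([0.6824,-0.164,0.0975],[179.9374,.0256,100.6349]))
c2=dict(c3,R=W2[:3,:3],t=W2[:3,3])
ct=arm.get_calibration('top'); cs=arm.get_calibration('side')
# top: plate mask
im=cv2.imread('pics/top0.png'); hsv=cv2.cvtColor(im,cv2.COLOR_BGR2HSV)
m=((hsv[...,1]<60)&(hsv[...,2]>60)).astype(np.uint8); m[:100]=0;m[175:]=0;m[:,:225]=0;m[:,330:]=0
cnt=max(cv2.findContours(m,0,2)[0],key=cv2.contourArea); box=cv2.minAreaRect(cnt); print(box); bp=cv2.boxPoints(box); print(bp)
for p in bp: print('top corner',onz('top',[(p[1]+.5)/400,(p[0]+.5)/640],.012,ct)[:2])
# wrist w2 edges: refine line fits
g=cv2.cvtColor(cv2.imread('pics/w2.png'),cv2.COLOR_BGR2HSV)[...,1].astype(float)
g=cv2.GaussianBlur(g,(3,3),0)
def cross(a): # first edge col where sat crosses
    d=np.abs(np.diff(a)); return d.argmax()+.5
L=[(y,210+cross(g[y,210:260])) for y in range(80,140,4)]; Rr=[(y,385+cross(g[y,385:430])) for y in range(10,110,5)]
B=[(130+cross(g[130:170,x]),x) for x in list(range(250,262,3))+list(range(345,400,4))]
for n,E in(('L',L),('R',Rr),('B',B)):
    P=np.array([onz('w',[(y+.5)/400,(x+.5)/640],.012,c2)[:2] for y,x in E]); c=P.mean(0);u,sv,v=np.linalg.svd(P-c);print(n,c,np.degrees(np.arctan2(v[0,1],v[0,0])),sv[1]/len(P)**.5)
# residual for jig pose from wrist lines
def pts(E): return np.array([onz('w',[(y+.5)/400,(x+.5)/640],.012,c2)[:2] for y,x in E])
PL,PR,PB=pts(L),pts(Rr),pts(B)
def res(q):
    f=lambda P:(P-q[:2])@np.array([[np.cos(q[2]),-np.sin(q[2])],[np.sin(q[2]),np.cos(q[2])]])
    return np.r_[f(PL)[:,0]+.06,f(PR)[:,0]-.07,f(PB)[:,1]+.19]
q=least_squares(res,[.64,.05,.18],loss='soft_l1',f_scale=.001); print('jig',q.x[:2],np.degrees(q.x[2]),np.abs(q.fun).mean(),'max',np.abs(q.fun).max())
j=T([*q.x[:2],0],[0,0,np.degrees(q.x[2])])
for n,p in dict(pad=[0,0,.078],pin=[-.0186,-.1,.036],c1=[.07,-.19,.012],c2=[.07,.06,.012],c3=[-.06,.06,.012]).items():
    w=(j@[*p,1])[:3]; print(n,w,px('top',w,ct),px('side',w,cs))
print('handle px centre yaw', onz('w',[.33,316.5/640],s['eef_pos'][2]-.0075,c3), onz('w',[.05,316.5/640],s['eef_pos'][2]-.0075,c3))
E
```

```text
((278.4705810546875, 140.8823699951172), (55.298118591308594, 85.85761260986328), 75.96376037597656)
[[230.1176 124.4706]
 [313.4118 103.6471]
 [326.8235 157.2941]
 [243.5294 178.1177]]
top corner [0.6845 0.1308]
top corner [ 0.7412 -0.1139]
top corner [ 0.5816 -0.1497]
top corner [0.5257 0.0929]
L [ 0.6109 -0.1085] -77.18015324243372 0.00021396778503998692
R [ 0.7295 -0.0519] -77.1792130477479 0.0002076484142870963
B [ 0.698 -0.122] 12.797818492126957 0.00020137138020745316
jig [0.6322 0.0576] 13.382156781501184 0.0006099989521927341 max 0.0013210965092996588
pad [0.6322 0.0576 0.078 ] [252.7912 137.2869] [324.846  148.3836]
pin [ 0.6372 -0.0439  0.036 ] [290.1353 137.9195] [339.8224 170.5365]
c1 [ 0.7442 -0.111   0.012 ] [312.9056 103.1576] [371.031  174.6275]
c2 [0.6864 0.1322 0.012 ] [230.1325 124.35  ] [325.4223 145.1859]
c3 [0.5599 0.1021 0.012 ] [240.7427 166.9857] [303.9627 160.3851]
handle px centre yaw [ 0.6778 -0.1478  0.2372] [ 0.6684 -0.0976  0.2372]
```

```bash

python3 -m jog '[[255,[0.02,0.015,0],0],[255,[0.0386,0.03,0.03],-2.2],[255,[0.0386,0.03,0.07],-2.2],[255,[0.0386,0.03,0.11],-2.2],[255,[0.0386,0.03,0.15],-2.2]]'
python3 -m jog '[[255,[0,0,0.02],0],[255,[0,0,0.035],0],[255,[0,0,0.05],0],[255,[0,0,0.06],0],[255,[0,0,0.06],0]]'
python3 - <<'E'
from h import *
np.set_printoptions(precision=4,suppress=True)
s=arm.observe(); print(s['t'],s['eef_pos'],s['eef_rot'],s['ft_force'])
im=snap('wrist','w4'); sd=snap('side','s4')
cv2.imwrite('pics/m4.png',np.hstack([cv2.resize(im[:200,150:500],None,fx=1.1,fy=1.1),cv2.resize(sd[120:200,270:430],(400,220),interpolation=2)])[:,:,::-1])
E
```

```text
t: 12.9
eef_pos: [0.7101, -0.1602, 0.0949]
eef_rot: [-179.9, -0.0, 102.8]
ft_force: [0.4, 0.2, -2.9]
grip_width: 0.0081
finger_force: 101.0
t: 13.4
eef_pos: [0.7099, -0.1608, 0.0359]
eef_rot: [-179.9, -0.1, 102.7]
ft_force: [0.4, 0.1, -3.6]
grip_width: 0.0085
finger_force: 101.0
13.4 [ 0.7099 -0.1608  0.0359] [-179.8944   -0.0587  102.7126] [ 0.4183  0.132  -3.5605]
```

View pics/m4.png

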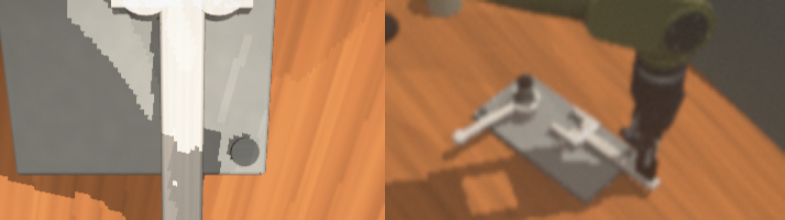

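The spanner hovers just above the plate, right of the pin (which the side view shows behind it), with the jaw clear of the nut. Next I measure the handle against the plate edges in this same picture.

```bash
python3 - <<'E'
from h import *
from scipy.optimize import least_squares
np.set_printoptions(precision=4,suppress=True)
s=arm.observe(); c=arm.get_calibration('wrist')
im=cv2.imread('pics/w4.png'); hs=cv2.cvtColor(im,cv2.COLOR_BGR2HSV); g=cv2.GaussianBlur(hs[...,1].astype(float),(3,3),0); v=hs[...,2].astype(float)
cr=lambda a:np.abs(np.diff(a)).argmax()+.5
w=lambda y,x,z:onz('w',[(y+.5)/400,(x+.5)/640],z,c)[:2]
L=[(y,142+cr(g[y,142:185])) for y in range(40,140,5)]; R=[(y,370+cr(g[y,370:430])) for y in range(20,140,5)]
B=[(145+cr(g[145:170,x]),x) for x in range(180,290,8)]
H1=[(y,285+cr(v[y,285:308])) for y in range(25,110,5)]; H2=[(y,325+cr(v[y,325:345])) for y in range(25,110,5)]
for n,E in zip('L R B'.split(),(L,R,B)): print(n,np.array(E)[[0,len(E)//2,-1]].tolist())
print(H1[0],H1[-1],H2[0],H2[-1])
PL,PR,PB=[np.array([w(y,x,.012) for y,x in E]) for E in(L,R,B)]
f=lambda P,q:(P-q[:2])@np.array([[np.cos(q[2]),-np.sin(q[2])],[np.sin(q[2]),np.cos(q[2])]])
res=lambda q:np.r_[f(PL,q)[:,0]+.06,f(PR,q)[:,0]-.07,f(PB,q)[:,1]+.19]
q=least_squares(res,[.64,.05,.22],loss='soft_l1',f_scale=.001);
print('jig',q.x[:2],np.degrees(q.x[2]),np.abs(q.fun).mean(),'L R B',[res(q.x)[a].mean() for a in(slice(0,20),slice(20,44),slice(44,None))])
zt=s['eef_pos'][2]-.0175+.01
C=np.array([(w(a[0],a[1],zt)+w(b[0],b[1],zt))/2 for a,b in zip(H1,H2)])
print('width',np.mean([np.linalg.norm(w(*a,zt)-w(*b,zt)) for a,b in zip(H1,H2)]))
J=f(C,q.x); p=np.polyfit(J[:,1],J[:,0],1); print('handle jig x0',J[0],J[-1],'yaw err deg (+ = needs spin+...)',np.degrees(np.arctan(p[0])))
print('TCP in jig',f(s['eef_pos'][None,:2],q.x),'yaw',s['eef_rot'][2]-90-np.degrees(q.x[2]))
E
```

```text
L [[40.0, 150.5], [90.0, 156.5], [135.0, 162.5]]
R [[20.0, 398.5], [80.0, 395.5], [135.0, 392.5]]
B [[158.5, 180.0], [158.5, 236.0], [158.5, 284.0]]
(25, np.float64(287.5)) (105, np.float64(287.5)) (25, np.float64(335.5)) (105, np.float64(334.5))
jig [0.6346 0.0576] 13.000102511019142 0.00028697938979949604 L R B [np.float64(0.00039219027045382036), np.float64(-0.00032049514091446), np.float64(-2.1519844834687925e-10)]
width 0.021063574658156472
handle jig x0 [ 0.0248 -0.1249] [ 0.0243 -0.1608] yaw err deg (+ = needs spin+...) -0.7638442308278628
TCP in jig [[ 0.0254 -0.2304]] yaw -0.29197306410383383
```

```bash
python3 - <<'E'
from h import *
np.set_printoptions(precision=4,suppress=True)
s=arm.observe(); c=arm.get_calibration('wrist'); im=cv2.imread('pics/w4.png'); v=im.max(2)
for y in (30,60,100): print(y,v[y,280:345].tolist())
w=lambda y,x,z:onz('w',[(y+.5)/400,(x+.5)/640],z,c)[:2]
q=[.6346,.0576,np.radians(12.9)]; Rm=np.array([[np.cos(q[2]),-np.sin(q[2])],[np.sin(q[2]),np.cos(q[2])]])
for y in(20,100,200):
  for x in (297,316,335): print(y,x,(w(y,x,.0284)-q[:2])@Rm)
E
```

```text
30 [182, 184, 185, 184, 184, 184, 185, 118, 108, 108, 107, 108, 107, 107, 100, 142, 196, 227, 244, 244, 243, 243, 247, 249, 249, 249, 249, 249, 249, 249, 249, 249, 249, 249, 249, 249, 249, 249, 249, 249, 249, 249, 249, 249, 245, 245, 245, 246, 246, 246, 246, 248, 249, 242, 228, 203, 166, 182, 183, 185, 184, 184, 185, 185, 184]
60 [198, 198, 198, 197, 198, 197, 198, 198, 187, 119, 109, 109, 109, 109, 108, 113, 187, 219, 240, 246, 245, 244, 246, 248, 248, 248, 248, 247, 247, 247, 248, 248, 249, 250, 250, 250, 250, 250, 250, 250, 250, 250, 250, 250, 250, 247, 247, 248, 248, 248, 248, 249, 248, 239, 228, 166, 184, 188, 189, 189, 189, 189, 188, 190, 190]
100 [121, 192, 198, 200, 200, 200, 200, 202, 202, 133, 123, 122, 122, 121, 121, 110, 153, 203, 232, 246, 247, 246, 246, 248, 249, 248, 248, 247, 247, 248, 249, 249, 250, 250, 249, 248, 247, 248, 248, 249, 250, 249, 248, 247, 247, 247, 248, 249, 249, 249, 250, 250, 245, 232, 211, 170, 185, 186, 186, 188, 187, 188, 188, 187, 188]
20 297 [ 0.0182 -0.1223]
20 316 [ 0.0272 -0.1223]
20 335 [ 0.0361 -0.1223]
100 297 [ 0.0176 -0.1583]
100 316 [ 0.0271 -0.1584]
100 335 [ 0.0366 -0.1584]
200 297 [ 0.0167 -0.2103]
200 316 [ 0.027  -0.2103]
200 335 [ 0.0373 -0.2104]
```

```bash

python3 -m jog '[[255,[0,0,0.002],0],[255,[0,0,0.004],0],[255,[0,0,0.005],0],[255,[0,0,0.005],0],[255,[0,0,0.005],0]]'
python3 -m jog '[[255,[0.007,0,0],0],[255,[0.014,0,0],0],[255,[0.021,0,0],0],[255,[0.027,0,0],0],[255,[0.027,0,0],0]]'
python3 -m jog '[[255,[0.004,-0.007,0],0],[255,[0.008,-0.014,0],0],[255,[0.011,-0.021,0],0],[255,[0.012,-0.027,0],0],[255,[0.012,-0.027,0],0]]'
python3 - <<'E'
from h import *
np.set_printoptions(precision=4,suppress=True)
s=arm.observe(); c=arm.get_calibration('wrist'); im=snap('wrist','w5'); print(s['eef_pos'],s['eef_rot'],s['ft_force'],s['ft_torque'])
v=im.max(2).astype(float); g=cv2.cvtColor(im,cv2.COLOR_RGB2HSV)[...,1].astype(float)
q=[.6346,.0576,np.radians(12.9)]; Rm=np.array([[np.cos(q[2]),-np.sin(q[2])],[np.sin(q[2]),np.cos(q[2])]])
w=lambda y,x,z:onz('w',[(y+.5)/400,(x+.5)/640],z,c)[:2]
cr=lambda a:np.abs(np.diff(a)).argmax()+.5
zt=s['eef_pos'][2]-.0075
for y in (20,60,100): print(y,(w(y,315.5,zt)-q[:2])@Rm)
for y in range(10,100,15):
  l=150+cr(g[y,150:270]); r=380+cr(g[y,380:500]); print(y,l,r,((w(y,l,.012)-q[:2])@Rm)[0],((w(y,r,.012)-q[:2])@Rm)[0])
cv2.imwrite('pics/m5.png',np.hstack([im[:200,170:500],cv2.resize(snap('side','s5')[110:190,270:430],(400,200),interpolation=2)])[:,:,::-1])
E
```

```text
t: 14.0
eef_pos: [0.7106, -0.161, 0.0324]
eef_rot: [180.0, 0.0, 102.7]
ft_force: [0.8, 0.6, -4.3]
grip_width: 0.0088
finger_force: 101.0
t: 14.5
eef_pos: [0.7044, -0.1334, 0.0323]
eef_rot: [-180.0, -0.0, 102.8]
ft_force: [-0.1, -0.4, -3.1]
grip_width: 0.0088
finger_force: 101.0
t: 15.0
eef_pos: [0.6745, -0.129, 0.0322]
eef_rot: [-180.0, -0.0, 102.7]
ft_force: [-0.7, -0.3, -3.2]
grip_width: 0.0087
finger_force: 101.0
[ 0.6745 -0.129   0.0322] [-179.9569   -0.0148  102.6902] [-0.7147 -0.3378 -3.1909] [-0.1457 -0.0374 -0.0237]
20 [-0.0016 -0.0832]
60 [-0.0017 -0.1005]
100 [-0.0017 -0.1188]
10 197.5 455.5 -0.060063070265627086 0.06778490359935044
25 198.5 454.5 -0.06022086651589092 0.06802369805235478
40 200.5 452.5 -0.05987578607092084 0.06776115001092374
55 201.5 451.5 -0.06003501734842376 0.06800501981104151
70 202.5 449.5 -0.06019785025717904 0.06773632183525621
85 204.5 448.5 -0.05984066421940603 0.0679854869195201
```

View pics/m5.png

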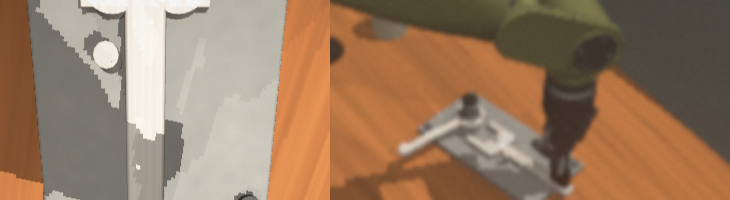

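The spanner is past the pin, which the wrist picture shows at (276,55) to the left of the handle, and the jaw stands in front of the nut. I use the pin as a check.

```bash
python3 - <<'E'
from h import *
np.set_printoptions(precision=4,suppress=True)
s=arm.observe(); c=arm.get_calibration('wrist'); im=cv2.imread('pics/w5.png'); v=im.max(2)
for y in (48,54,60): print(y,v[y,255:305].tolist())
print(v[30:85,276].tolist())
q=[.6346,.0576,np.radians(12.9)]; Rm=np.array([[np.cos(q[2]),-np.sin(q[2])],[np.sin(q[2]),np.cos(q[2])]])
print('pin', (onz('w',[54.5/400,276.5/640],.036,c)[:2]-q[:2])@Rm,'TCP',(s['eef_pos'][:2]-q[:2])@Rm)
for y in (54,): print('hdl',(onz('w',[54.5/400,315.5/640],.0247,c)[:2]-q[:2])@Rm)
E
```

```text
48 [114, 116, 115, 116, 116, 115, 115, 116, 117, 212, 231, 236, 237, 238, 238, 239, 240, 240, 242, 242, 243, 244, 243, 243, 243, 243, 243, 243, 243, 243, 243, 232, 134, 174, 180, 117, 106, 106, 105, 97, 147, 194, 225, 242, 244, 242, 242, 245, 246, 246]
54 [191, 191, 128, 117, 117, 117, 117, 125, 225, 236, 238, 238, 239, 241, 240, 240, 239, 238, 237, 237, 238, 238, 239, 239, 240, 241, 241, 242, 242, 243, 243, 243, 240, 205, 112, 97, 105, 105, 106, 98, 135, 190, 224, 242, 244, 243, 242, 245, 246, 247]
60 [194, 193, 193, 193, 193, 194, 171, 167, 169, 196, 233, 238, 239, 238, 237, 237, 238, 239, 239, 240, 241, 241, 242, 240, 239, 238, 237, 238, 238, 238, 239, 242, 191, 117, 107, 104, 101, 98, 106, 107, 130, 188, 222, 241, 244, 244, 243, 245, 246, 247]
[178, 177, 178, 179, 179, 179, 177, 175, 138, 105, 134, 221, 243, 243, 243, 243, 243, 243, 244, 243, 242, 241, 240, 239, 238, 238, 238, 238, 240, 241, 241, 241, 240, 239, 238, 238, 239, 240, 203, 122, 98, 103, 150, 184, 191, 191, 191, 191, 192, 192, 191, 192, 192, 192, 193]
pin [-0.0183 -0.0997] TCP [-0.0017 -0.1912]
hdl [-0.0009 -0.0981]
```

```bash

python3 -m jog '[[255,[0.003,0.001,0],-0.2],[255,[0.007,0.001,0],-0.2],[255,[0.011,0.001,0],-0.2],[255,[0.015,0.001,0],-0.2],[255,[0.018,0.001,0],-0.2]]'
python3 -m jog '[[255,[0.003,0,0],0],[255,[0.006,0,0],0],[255,[0.009,0,0],0],[255,[0.012,0,0],0],[255,[0.012,0,0],0]]'
python3 - <<'E'
from h import *
np.set_printoptions(precision=4,suppress=True)
s=arm.observe(); 
q=[.6346,.0576,np.radians(12.9)]; Rm=np.array([[np.cos(q[2]),-np.sin(q[2])],[np.sin(q[2]),np.cos(q[2])]])
print((s['eef_pos'][:2]-q[:2])@Rm,s['eef_pos'][2],s['ft_force'],s['ft_torque'])
E
```

```text
t: 15.6
eef_pos: [0.6726, -0.1105, 0.0322]
eef_rot: [-180.0, -0.0, 102.9]
ft_force: [0.6, 0.6, -3.0]
grip_width: 0.0086
finger_force: 101.0
t: 16.1
eef_pos: [0.6699, -0.099, 0.0323]
eef_rot: [-180.0, -0.0, 102.9]
ft_force: [-0.5, -0.7, -3.4]
grip_width: 0.0083
finger_force: 101.0
[-0.0006 -0.1606] 0.032285502204696344 [-0.5102 -0.6658 -3.4256] [-0.2353 -0.0541 -0.0511]
```

```bash

python3 -m jog '[[255,[0.002,0,0],0],[255,[0.004,0,0],0],[255,[0.006,0,0],0],[255,[0.007,0,0],0],[255,[0.007,0,0],0]]' 60
python3 -m jog '[[255,[0.0005,0,0],0],[255,[0.001,0,0],0],[255,[0.0015,0,0],0],[255,[0.0015,0,0],0]]'
```

```text
t: 16.6
eef_pos: [0.6684, -0.0924, 0.0323]
eef_rot: [-180.0, -0.0, 102.9]
ft_force: [1.1, -0.7, -3.3]
grip_width: 0.0082
finger_force: 101.0
t: 17.0
eef_pos: [0.6681, -0.0911, 0.0323]
eef_rot: [-180.0, -0.0, 102.9]
ft_force: [-0.6, -0.6, -3.8]
grip_width: 0.0089
finger_force: 101.0
```

```bash

python3 -m jog '[[255,[0.0005,0,0],0],[255,[0.001,0,0],0],[255,[0.001,0,0],0]]'
python3 -m jog '[[255,[0.0005,0,0],0],[255,[0.001,0,0],0],[255,[0.001,0,0],0]]'
```

```text
t: 17.3
eef_pos: [0.6678, -0.0901, 0.0323]
eef_rot: [-180.0, 0.0, 102.9]
ft_force: [0.2, -0.9, -2.9]
grip_width: 0.0088
finger_force: 101.0
t: 17.6
eef_pos: [0.6676, -0.0891, 0.0324]
eef_rot: [180.0, 0.0, 102.9]
ft_force: [-0.2, 0.8, -3.8]
grip_width: 0.0085
finger_force: 101.0
```

```bash

python3 -m jog '[[255,[0.0005,0,0],0],[255,[0.001,0,0],0],[255,[0.001,0,0],0]]'
```

```text
t: 17.9
eef_pos: [0.6674, -0.0881, 0.0323]
eef_rot: [-180.0, -0.0, 102.9]
ft_force: [-0.3, 0.7, -3.2]
grip_width: 0.0086
finger_force: 101.0
```

```bash

python3 -m jog '[[255,[0.0005,0,0],0],[255,[0.001,0,0],0],[255,[0.001,0,0],0]]'
```

```text
t: 18.2
eef_pos: [0.6672, -0.0872, 0.0323]
eef_rot: [-180.0, -0.0, 102.9]
ft_force: [0.3, -0.1, -3.5]
grip_width: 0.0088
finger_force: 101.0
```

```bash

python3 -m jog '[[255,[0.0004,0,0],0],[255,[0.0008,0,0],0],[255,[0.0008,0,0],0]]'
```

```text
t: 18.5
eef_pos: [0.667, -0.0864, 0.0323]
eef_rot: [-180.0, -0.0, 102.9]
ft_force: [-0.0, 0.4, -3.3]
grip_width: 0.0086
finger_force: 101.0
```

```bash

python3 -m jog '[[255,[0.0004,0,0],0],[255,[0.0008,0,0],0],[255,[0.0008,0,0],0]]'
```

```text
t: 18.8
eef_pos: [0.6668, -0.0856, 0.0323]
eef_rot: [-180.0, -0.0, 102.9]
ft_force: [-0.1, 0.2, -3.6]
grip_width: 0.0088
finger_force: 101.0
```

```bash

python3 -m jog '[[255,[0.0004,0,0],0],[255,[0.0008,0,0],0],[255,[0.0008,0,0],0]]'
```

```text
t: 19.1
eef_pos: [0.6667, -0.0848, 0.0323]
eef_rot: [180.0, 0.0, 102.9]
ft_force: [0.4, -0.4, -3.8]
grip_width: 0.0087
finger_force: 101.0
```

```bash
python3 - <<'E'
from h import *
np.set_printoptions(precision=4,suppress=True)
s=arm.observe(); c=arm.get_calibration('wrist'); im=snap('wrist','w6'); print(s['eef_pos'],s['ft_force'])
r=arm.landmark_of('wrist','spanner_grip'); print(r[:2])
cv2.imwrite('pics/m6.png',np.hstack([im[:340,230:410],cv2.resize(snap('side','s6')[115:185,290:410],(580,340),interpolation=2)])[:,:,::-1])
E
```

```text
[ 0.6667 -0.0848  0.0323] [ 0.4433 -0.4016 -3.8425]
[]
```

View pics/m6.png

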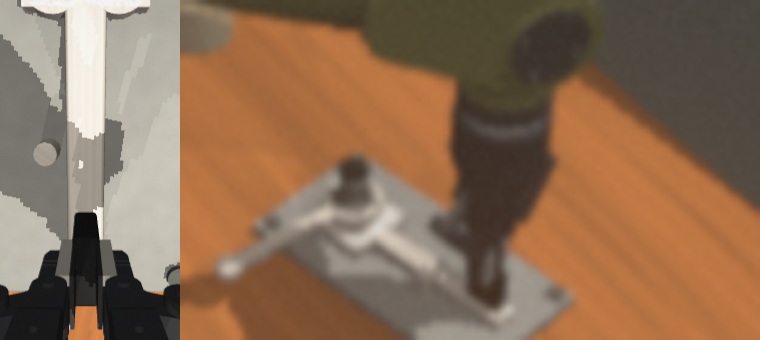

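The spanner is deep under the ring. In the wrist picture the pin is at (275,153), the front edge of the tab's top at row 212 and the jaw lobes at row 10. I compute how far along the handle the tab sits in the grip.

```bash
python3 - <<'E'
from h import *
np.set_printoptions(precision=4,suppress=True)
s=arm.observe(); c=arm.get_calibration('wrist'); im=cv2.imread('pics/w6.png'); v=im.max(2)
print('tab col',v[195:235,316].tolist()); print('lobe',v[0:25,262].tolist(),v[0:25,352].tolist(),v[0:25,345].tolist())
q=[.6346,.0576,np.radians(12.9)]; Rm=np.array([[np.cos(q[2]),-np.sin(q[2])],[np.sin(q[2]),np.cos(q[2])]])
J=lambda y,x,z,cc=c:(onz('w',[y/400,x/640],z,cc)[:2]-q[:2])@Rm
print('pin',J(153.5,275,.036),'tabfront',J(212,316,.0648),'TCP',(s['eef_pos'][:2]-q[:2])@Rm,'lobe',J(10,345,.0247))
# w1 in tool frame
def T(p,r): M=np.eye(4);M[:3,:3]=Ro.from_euler('xyz',r,degrees=True).as_matrix();M[:3,3]=p;return M
W=np.eye(4);W[:3,:3]=c['R'];W[:3,3]=c['t']; TC=W@T(s['eef_pos'],s['eef_rot'])
W1=TC@np.linalg.inv(T([.4794,-.2868,.2094],[180,0,-17.68])); c1=dict(c,R=W1[:3,:3],t=W1[:3,3])
im1=cv2.imread('pics/w1.png').max(2); print('w1 tab',im1[150:210,322].tolist()); print('w1 lobe',im1[50:75,305].tolist(),im1[50:75,340].tolist())
for n,y,x,z in(('tab front top',160,322,.05),('lobe',65,305,.01),('lobe',63,340,.01),('mouth bottom',42,322,.01)):
    p=onz('w',[y/400,x/640],z,c1)[:2]; d=np.radians(-16.8); print(n,p, p@[np.cos(d),np.sin(d)])
g=np.array([.477,-.2944]);d=np.radians(-16.8);print('TCP at grasp along',g@[np.cos(d),np.sin(d)])
E
```

```text
tab col [157, 157, 157, 157, 158, 157, 157, 158, 158, 158, 158, 158, 158, 157, 158, 158, 139, 81, 14, 14, 13, 15, 16, 14, 14, 15, 15, 13, 13, 16, 13, 15, 15, 14, 15, 17, 15, 16, 14, 17]
lobe [241, 241, 243, 246, 246, 241, 194, 112, 94, 94, 94, 95, 100, 103, 108, 150, 176, 180, 180, 180, 180, 180, 180, 180, 180] [243, 243, 243, 242, 241, 240, 238, 236, 237, 237, 237, 237, 237, 197, 120, 103, 106, 105, 105, 149, 172, 172, 173, 172, 173] [241, 241, 242, 241, 241, 242, 240, 239, 239, 238, 239, 239, 239, 197, 114, 96, 96, 97, 98, 135, 166, 173, 173, 173, 172]
pin [-0.0195 -0.0987] tabfront [ 0.0001 -0.1191] TCP [-0.0006 -0.1461] lobe [ 0.0135 -0.034 ]
w1 tab [242, 242, 242, 242, 242, 241, 241, 241, 201, 93, 19, 15, 17, 18, 21, 33, 39, 41, 40, 40, 40, 41, 39, 39, 40, 39, 40, 40, 40, 40, 39, 38, 40, 40, 38, 40, 39, 37, 38, 39, 38, 38, 36, 37, 37, 39, 33, 122, 141, 128, 125, 162, 176, 177, 182, 185, 191, 192, 193, 195]
w1 lobe [242, 243, 243, 242, 242, 243, 243, 243, 242, 243, 243, 242, 243, 243, 186, 95, 114, 118, 117, 116, 123, 170, 194, 191, 187] [243, 244, 244, 243, 244, 243, 242, 242, 242, 243, 243, 243, 243, 214, 131, 109, 118, 117, 115, 158, 188, 195, 199, 202, 203]
tab front top [ 0.4957 -0.2993] 0.5610591908824432
lobe [ 0.5877 -0.3107] 0.6523958457930843
lobe [ 0.5787 -0.3453] 0.6537677655293801
mouth bottom [ 0.6029 -0.3337] 0.67362146144678
TCP at grasp along 0.5417323613432485
```

```bash

python3 -m jog '[[255,[0.0004,0,0],0],[255,[0.0008,0,0],0],[255,[0.0008,0,0],0]]'
```

```text
t: 19.55
eef_pos: [0.6667, -0.0845, 0.0326]
eef_rot: [180.0, 0.1, 102.9]
ft_force: [0.7, -2.2, -3.3]
grip_width: 0.009
finger_force: 101.0
```

```bash

python3 -m jog '[[255,[0.0004,0,0],0],[255,[0.0008,0,0],0],[255,[0.0008,0,0],0]]'
```

```text
t: 19.85
eef_pos: [0.6667, -0.0842, 0.0328]
eef_rot: [180.0, 0.1, 102.9]
ft_force: [0.3, -5.0, -2.6]
grip_width: 0.0084
finger_force: 101.1
```

```bash

python3 -m jog '[[255,[0.0004,0,0],0],[255,[0.0008,0,0],0],[255,[0.0008,0,0],0]]'
```

```text
t: 20.15
eef_pos: [0.6669, -0.084, 0.0332]
eef_rot: [179.9, 0.2, 102.9]
ft_force: [0.8, -6.0, -2.5]
grip_width: 0.0085
finger_force: 101.2
```

Contact with the nut is at about 5 N. I relieve the push and lower the spanner onto the plate.

```bash

python3 -m jog '[[255,[-0.0008,0,0],0],[255,[-0.0016,0,0],0],[255,[-0.0016,0,0.001],0],[255,[-0.0016,0,0.0015],0],[255,[-0.0016,0,0.0015],0]]'
```

```text
t: 20.65
eef_pos: [0.6669, -0.0847, 0.0313]
eef_rot: [180.0, 0.1, 102.9]
ft_force: [0.7, -5.4, -0.2]
grip_width: 0.0086
finger_force: 101.3
```

```bash

python3 -m jog '[[255,[0,0,0.0005],0],[255,[0,0,0.001],0],[255,[0,0,0.001],0]]'
```

```text
t: 20.95
eef_pos: [0.6671, -0.0848, 0.0307]
eef_rot: [179.9, 0.1, 102.9]
ft_force: [0.4, -5.7, 1.0]
grip_width: 0.0089
finger_force: 101.4
```

```bash

python3 -m jog '[[255,[0,0,0.0005],0],[255,[0,0,0.0007],0],[255,[0,0,0.0007],0]]'
```

```text
t: 21.25
eef_pos: [0.6673, -0.0849, 0.0302]
eef_rot: [179.9, 0.1, 102.9]
ft_force: [1.1, -6.4, 0.9]
grip_width: 0.0087
finger_force: 101.5
```

```bash

python3 -m jog '[[255,[0,0,0.0004],0],[255,[0,0,0.0004],0],[200,[0,0,0.0004],0],[200,[0,0,0.0004],0],[190,[0,0,0.0004],0]]' 20
python3 -m jog '[[150,[0,0,0],0],[120,[0,0,0],0],[120,[0,0,0],0],[120,[0,0,0],0]]'
python3 - <<'E'
from h import *
np.set_printoptions(precision=4,suppress=True)
s=arm.observe(); c=arm.get_calibration('wrist'); im=snap('wrist','w7'); print(s['eef_pos'],s['ft_force'],s['grip_width'])
q=[.6346,.0576,np.radians(12.9)]; Rm=np.array([[np.cos(q[2]),-np.sin(q[2])],[np.sin(q[2]),np.cos(q[2])]])
J=lambda y,x,z,cc=c:(onz('w',[y/400,x/640],z,cc)[:2]-q[:2])@Rm
v=im.max(2).astype(int)
for y in (40,80,120): print(y,v[y,285:345:1].tolist())
print('lobe',v[0:25,345].tolist(),'tab',v[200:330:3,316].tolist())
cv2.imwrite('pics/m7.png',np.hstack([im[:340,230:410],cv2.resize(snap('side','s7')[115:185,290:410],(580,340),interpolation=2)])[:,:,::-1])
E
```

```text
t: 21.75
eef_pos: [0.6664, -0.0832, 0.0287]
eef_rot: [-180.0, -0.1, 102.9]
ft_force: [0.4, -0.0, -0.5]
grip_width: 0.0219
finger_force: 0.0
t: 22.15
eef_pos: [0.6664, -0.084, 0.0287]
eef_rot: [-180.0, -0.0, 102.9]
ft_force: [0.0, -0.1, -1.0]
grip_width: 0.0453
finger_force: 0.0
[ 0.6664 -0.084   0.0287] [ 0.0468 -0.0776 -0.955 ] 0.04531677004899799
40 [188, 189, 188, 186, 187, 126, 115, 115, 115, 116, 113, 189, 221, 234, 243, 242, 241, 242, 244, 246, 245, 245, 244, 243, 243, 244, 245, 246, 246, 246, 245, 243, 243, 243, 244, 245, 246, 245, 244, 244, 243, 244, 244, 245, 245, 245, 245, 246, 246, 236, 220, 173, 179, 182, 181, 182, 181, 181, 181, 181]
80 [182, 183, 182, 181, 181, 119, 107, 108, 107, 107, 107, 124, 185, 220, 240, 243, 243, 242, 244, 246, 246, 246, 245, 245, 245, 245, 246, 247, 247, 247, 246, 245, 245, 245, 246, 246, 247, 247, 245, 244, 244, 245, 246, 247, 247, 247, 247, 249, 245, 232, 220, 157, 179, 187, 193, 193, 193, 193, 193, 194]
120 [108, 109, 109, 109, 110, 109, 108, 110, 109, 110, 110, 100, 147, 197, 228, 243, 243, 243, 244, 245, 246, 246, 245, 245, 244, 245, 246, 249, 249, 249, 249, 249, 249, 249, 249, 249, 249, 249, 249, 249, 249, 249, 250, 250, 249, 249, 249, 249, 246, 231, 201, 116, 108, 109, 115, 120, 121, 121, 122, 122]
lobe [244, 244, 244, 243, 242, 240, 239, 240, 240, 240, 241, 241, 241, 198, 113, 97, 96, 97, 108, 154, 175, 176, 175, 174, 175] tab [159, 158, 159, 159, 158, 15, 15, 16, 12, 16, 17, 15, 17, 15, 22, 24, 26, 26, 28, 25, 27, 48, 47, 47, 48, 51, 49, 51, 49, 48, 48, 48, 47, 47, 47, 46, 40, 218, 217, 215, 212, 211, 210, 208]
```

View pics/m7.png

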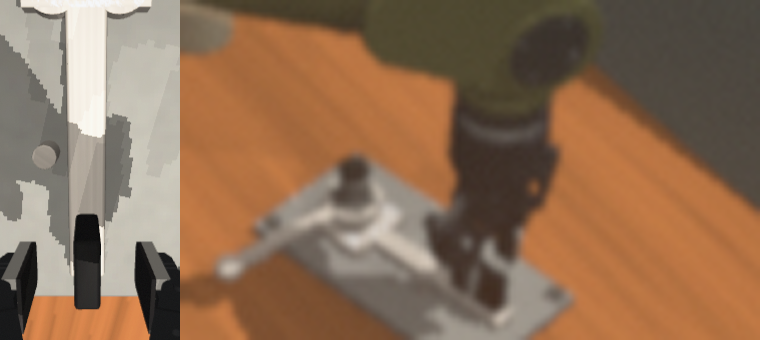

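```bash
python3 - <<'E'
from h import *
np.set_printoptions(precision=4,suppress=True)
s=arm.observe(); c=arm.get_calibration('wrist')
q=[.6346,.0576,np.radians(12.9)]; Rm=np.array([[np.cos(q[2]),-np.sin(q[2])],[np.sin(q[2]),np.cos(q[2])]])
J=lambda y,x,z,cc=c:(onz('w',[y/400,x/640],z,cc)[:2]-q[:2])@Rm
print('cam',-np.array(c['R']).T@np.array(c['t']),'fwd',np.array(c['R'])[2],'TCP',(s['eef_pos'][:2]-q[:2])@Rm)
for n,y,z in(('front bottom',214,.022),('front top',262.5,.062),('back top',309,.062),('back bottom?',309,.022)): print(n,J(y,317,z))
print('lobe',J(13.5,345,.022),J(13.5,300,.022),'pin',J(157,275,.036))
W=np.eye(4);W[:3,:3]=c['R'];W[:3,3]=c['t']
print('wrist jaw lm',[(r['conf'],r['at']) for r in arm.landmark_of('wrist','spanner_jaw')[:2]])
for cam in('top','side'):
  snap(cam,'z')
  for k,z in(('spanner_jaw',.017),('spanner_grip',.042),('ring_spanner_handle',.0375),('stop_pin',.012),('lower_nut_centre',.0205)):
    for r in arm.landmark_of(cam,k)[:4]:
      p=(onz(cam,r['at'],z)[:2]-q[:2])@Rm
      if abs(p).max()<.25: print(cam,k,round(r['conf'],2),p)
E
```

```text
cam [ 0.6515 -0.0171  0.1923] fwd [ 0.061  -0.2606 -0.9635] TCP [-0.0006 -0.1452]
front bottom [ 0.0008 -0.1318]
front top [ 0.0006 -0.1407]
back top [ 0.0006 -0.1635]
back bottom? [ 0.0009 -0.1902]
lobe [ 0.0135 -0.0349] [-0.0072 -0.0349] pin [-0.0192 -0.0991]
wrist jaw lm []
top spanner_jaw 0.62 [0.0026 0.0073]
top lower_nut_centre 0.52 [0.0116 0.0003]
side spanner_jaw 0.76 [-0.0033 -0.0031]
side spanner_grip 0.5 [ 0.008  -0.1539]
side ring_spanner_handle 0.63 [-0.0999  0.0115]
side ring_spanner_handle 0.63 [-0.0118  0.0104]
side stop_pin 0.15 [ 0.0249 -0.1217]
side lower_nut_centre 0.51 [0.0024 0.0028]
```

Measured against the pin, the tab is centred 150 mm from the axis, so the jaw is on to within a millimetre. It lies flat with the handle beside the pin, and the fingers are off it. I retract and go to the ring spanner's handle.

```bash

python3 -m jog '[[90,[0,0,-0.02],0],[90,[0,0,-0.05],0],[90,[0,0,-0.085],0],[90,[0,0,-0.12],0],[255,[0,0,-0.12],0]]' 60
python3 -m jog '[[255,[0.026,-0.022,0],4],[255,[0.052,-0.044,0],8],[255,[0.078,-0.066,0],8],[255,[0.104,-0.088,0],8],[255,[0.131,-0.110,0],8]]'
python3 -m jog '[[255,[0,0,0],0],[255,[0,0,0],0]]'
python3 - <<'E'
from h import *
np.set_printoptions(precision=4,suppress=True)
s=arm.observe(); c=arm.get_calibration('wrist'); im=snap('wrist','w8'); print(s['eef_pos'],s['eef_rot'])
q=[.6346,.0576,np.radians(12.9)]; Rm=np.array([[np.cos(q[2]),-np.sin(q[2])],[np.sin(q[2]),np.cos(q[2])]])
print('TCP',(s['eef_pos'][:2]-q[:2])@Rm)
for k,z in(('ring_spanner_handle',.042),('jam_nut',.029),('spanner_jaw',.017),('lower_nut_centre',.0205)):
    for r in arm.landmark_of('wrist',k)[:3]: print(k,round(r['conf'],2),np.round([r['at'][1]*640,r['at'][0]*400]),(onz('wrist',r['at'],z,c)[:2]-q[:2])@Rm)
cv2.imwrite('pics/m8.png',im[:,:,::-1])
E
```

```text
t: 23.4
eef_pos: [0.6703, -0.0849, 0.1564]
eef_rot: [179.4, 0.3, 102.9]
ft_force: [0.8, -0.8, 0.4]
grip_width: 0.0424
finger_force: 0.0
t: 23.9
eef_pos: [0.5284, 0.0196, 0.1478]
eef_rot: [-179.9, -0.0, 94.9]
ft_force: [0.0, -0.3, 0.2]
grip_width: -0.0004
finger_force: 0.0
t: 24.1
eef_pos: [0.5297, 0.0192, 0.1484]
eef_rot: [180.0, 0.0, 95.0]
ft_force: [0.5, 0.1, -0.2]
grip_width: 0.0
finger_force: 0.0
[0.5297 0.0192 0.1484] [179.9915   0.018   94.9679]
TCP [-0.1109 -0.014 ]
ring_spanner_handle 0.61 [334. 154.] [-0.0914  0.0162]
jam_nut 0.77 [436. 154.] [-0.0043  0.0017]
lower_nut_centre 0.56 [435. 153.] [-0.0021  0.0019]
```

View pics/m8.png

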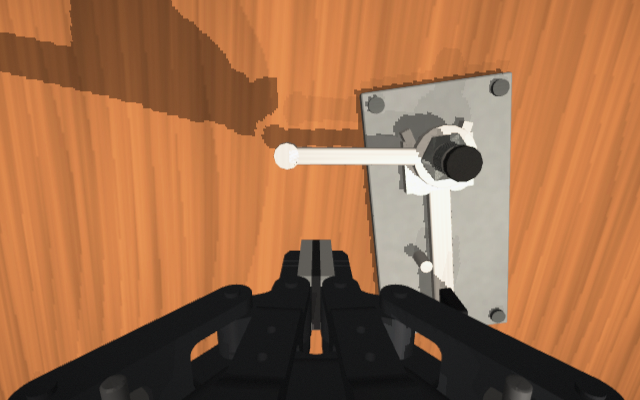

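The wrist view shows the ring spanner's handle horizontal at row 155, from column 287 (eye) to 415, with shut fingers at (316,255) below it. The open spanner's jaw is around the nut at (435,155), with the pin at (427,267) to the left of its handle. I descend behind the bar and touch it.

```bash

python3 -m jog '[[255,[0,0,0.03],0],[255,[0,0,0.06],0],[255,[0,0,0.09],0],[255,[0,0,0.115],0],[255,[0,0,0.119],0]]'
python3 -m jog '[[255,[0.002,0,0],0],[255,[0.004,0,0],0],[255,[0.006,0,0],0],[255,[0.008,0,0],0],[255,[0.008,0,0],0]]'
python3 -m jog '[[255,[0.001,0,0],0],[255,[0.002,0,0],0],[255,[0.003,0,0],0],[255,[0.004,0,0],0],[255,[0.004,0,0],0]]'
```

```text
t: 24.85
eef_pos: [0.5274, 0.0187, 0.0259]
eef_rot: [-179.6, -0.1, 94.9]
ft_force: [-0.6, 0.1, -0.3]
grip_width: -0.0004
finger_force: 0.0
t: 25.35
eef_pos: [0.5299, 0.0272, 0.0307]
eef_rot: [179.9, 0.0, 94.9]
ft_force: [-0.2, -0.3, 0.1]
grip_width: -0.0002
finger_force: 0.0
t: 25.85
eef_pos: [0.5289, 0.0311, 0.0297]
eef_rot: [-180.0, -0.0, 94.9]
ft_force: [-0.3, 0.6, -0.3]
grip_width: 0.0
finger_force: 0.0
```

```bash

python3 -m jog '[[255,[0.0019,-0.0003,0],1],[255,[0.0038,-0.0006,0],2],[255,[0.0058,-0.0008,0],3],[255,[0.0077,-0.001,0],4],[255,[0.0096,-0.0012,0],5]]'
python3 -m jog '[[255,[0.0019,-0.0003,0],1],[255,[0.0038,-0.0006,0],2],[255,[0.0058,-0.0008,0],3],[255,[0.0077,-0.001,0],4],[255,[0.0096,-0.0012,0],5]]'
python3 - <<'E'
from h import *
s=arm.observe();q=[.6346,.0576,np.radians(12.9)]; Rm=np.array([[np.cos(q[2]),-np.sin(q[2])],[np.sin(q[2]),np.cos(q[2])]])
print('TCP',(s['eef_pos'][:2]-q[:2])@Rm,tool(s['ft_force']))
E
```

```text
t: 26.35
eef_pos: [0.5269, 0.0406, 0.0297]
eef_rot: [180.0, -0.0, 89.8]
ft_force: [0.5, -0.6, -0.6]
grip_width: -0.0
finger_force: 0.0
t: 26.85
eef_pos: [0.5257, 0.0502, 0.0297]
eef_rot: [-180.0, 0.0, 84.8]
ft_force: [1.0, -0.0, -0.4]
grip_width: -0.0
finger_force: 0.0
TCP [-0.107783    0.01707116] [0.07126577 0.94746188 0.4379211 ]
```

```bash
python3 - <<'E'
from h import *
np.set_printoptions(precision=4,suppress=True)
s=arm.observe(); q=[.6346,.0576,np.radians(12.9)]; Rm=np.array([[np.cos(q[2]),-np.sin(q[2])],[np.sin(q[2]),np.cos(q[2])]])
for cam in('wrist','side','top'):
  c=arm.get_calibration(cam); snap(cam,'y_'+cam)
  for k,z in(('ring_spanner_handle',.042),):
    for r in arm.landmark_of(cam,k)[:3]: print(cam,k,round(r['conf'],2),np.round([r['at'][1]*640,r['at'][0]*400]),(onz(cam,r['at'],z,c)[:2]-q[:2])@Rm)
im=cv2.imread('pics/y_wrist.png'); c=arm.get_calibration('wrist')
# white bar: bright low-sat pixels left of image centre
m=(im.min(2)>200); ys,xs=np.nonzero(m[:, :]); 
for x0 in range(200,420,20): 
  t=np.nonzero(m[:,x0])[0]; print(x0,(t.min(),t.max(),len(t)) if len(t) else None)
E
```

```text
wrist ring_spanner_handle 0.7 [343. 247.] [-0.094   0.0154]
side ring_spanner_handle 0.59 [306. 165.] [-0.0956  0.0135]
200 None
220 None
240 None
260 (np.int64(248), np.int64(273), 26)
280 (np.int64(258), np.int64(271), 14)
300 None
320 None
340 (np.int64(238), np.int64(249), 12)
360 (np.int64(234), np.int64(256), 23)
380 (np.int64(230), np.int64(252), 23)
400 (np.int64(227), np.int64(249), 23)
```

```bash
python3 - <<'E'
from h import *
np.set_printoptions(precision=4,suppress=True)
im=cv2.imread('pics/y_wrist.png'); c=arm.get_calibration('wrist')
for x in (290,300,310,320,330): print(x,[tuple(int(v) for v in im[y,x,::-1]) for y in range(222,300,6)])
s=arm.observe(); R=Ro.from_euler('xyz',s['eef_rot'],degrees=True)
for d in ([0,0,0],[.011,0,0],[-.011,0,0],[.011,0,-.02]): print(d,px('w',s['eef_pos']+R.apply(d),c))
q=[.6346,.0576,np.radians(12.9)]; Rm=np.array([[np.cos(q[2]),-np.sin(q[2])],[np.sin(q[2]),np.cos(q[2])]])
for x,y in((268,260),(360,245),(380,241),(400,238)): print((onz('w',[y/400,x/640],.042,c)[:2]-q[:2])@Rm)
E
```

```text
290 [(155, 95, 56), (235, 153, 88), (235, 152, 88), (104, 99, 92), (167, 158, 146), (28, 27, 27), (28, 27, 28), (28, 28, 28), (27, 26, 28), (28, 27, 27), (27, 27, 27), (32, 31, 32), (26, 26, 27)]
300 [(208, 128, 75), (232, 148, 86), (233, 149, 86), (118, 111, 103), (145, 138, 129), (99, 96, 90), (102, 99, 94), (105, 102, 95), (105, 101, 95), (79, 77, 72), (26, 26, 26), (28, 27, 27), (27, 26, 27)]
310 [(236, 152, 88), (234, 149, 87), (227, 146, 86), (103, 100, 94), (104, 101, 95), (104, 102, 95), (104, 101, 95), (104, 100, 95), (104, 101, 94), (160, 157, 147), (174, 170, 159), (26, 26, 26), (27, 27, 26)]
320 [(239, 157, 90), (240, 159, 91), (120, 104, 91), (103, 99, 93), (99, 96, 90), (100, 97, 91), (100, 97, 91), (79, 77, 72), (60, 60, 56), (83, 81, 77), (110, 107, 101), (39, 38, 36), (37, 36, 36)]
330 [(235, 152, 87), (237, 152, 90), (110, 104, 97), (114, 110, 103), (105, 102, 96), (104, 101, 95), (105, 102, 95), (104, 101, 94), (104, 101, 94), (92, 90, 84), (27, 27, 27), (27, 25, 27), (28, 27, 28)]
[0, 0, 0] [315.0489 242.3409]
[0.011, 0, 0] [315.0505 222.7085]
[-0.011, 0, 0] [315.0474 261.3278]
[0.011, 0, -0.02] [315.021  237.1222]
[-0.1314  0.02  ]
[-0.0856  0.0136]
[-0.0757  0.0126]
[-0.066   0.0111]
```

No force, and the bar has not moved: the picture shows the finger tips passing above the bar, so they sit higher than assumed. I back off, go lower and retry.

```bash

python3 -m jog '[[255,[-0.0096,0.002,0],-5],[255,[-0.0188,0.0048,0],-10],[255,[-0.025,0.0048,0],-10],[255,[-0.031,0.0048,0],-10],[255,[-0.031,0.0048,0],-10]]'
python3 -m jog '[[255,[0,0,0.004],0],[255,[0,0,0.008],0],[255,[0,0,0.012],0],[255,[0,0,0.016],0],[255,[0,0,0.016],0]]'
python3 - <<'E'
from h import *
np.set_printoptions(precision=4,suppress=True)
s=arm.observe();q=[.6346,.0576,np.radians(12.9)]; Rm=np.array([[np.cos(q[2]),-np.sin(q[2])],[np.sin(q[2]),np.cos(q[2])]])
print('TCP',(s['eef_pos'][:2]-q[:2])@Rm,tool(s['ft_force']))
E
```

```text
t: 27.65
eef_pos: [0.5276, 0.0182, 0.0297]
eef_rot: [-180.0, 0.0, 94.8]
ft_force: [-0.5, 0.5, -0.7]
grip_width: 0.0001
finger_force: 0.0
t: 28.15
eef_pos: [0.527, 0.0189, 0.0127]
eef_rot: [-179.9, -0.0, 94.9]
ft_force: [0.2, -0.4, -0.5]
grip_width: 0.0001
finger_force: 0.0
TCP [-0.1135 -0.0137] [-0.4212  0.1444  0.5143]
```

```bash

python3 -m jog '[[255,[0.002,0.006,0],0],[255,[0.005,0.006,0],0],[255,[0.007,0.006,0],0],[255,[0.01,0.006,0],0],[255,[0.01,0.006,0],0]]'
python3 -m jog '[[255,[0.002,0,0],0],[255,[0.004,0,0],0],[255,[0.006,0,0],0],[255,[0.008,0,0],0],[255,[0.008,0,0],0]]'
python3 - <<'E'
from h import *
np.set_printoptions(precision=4,suppress=True)
s=arm.observe();q=[.6346,.0576,np.radians(12.9)]; Rm=np.array([[np.cos(q[2]),-np.sin(q[2])],[np.sin(q[2]),np.cos(q[2])]])
print('TCP',(s['eef_pos'][:2]-q[:2])@Rm,tool(s['ft_force']))
for cam in('wrist','side'):
  c=arm.get_calibration(cam); snap(cam,'y_'+cam)
  for r in arm.landmark_of(cam,'ring_spanner_handle')[:2]: print(cam,round(r['conf'],2),np.round([r['at'][1]*640,r['at'][0]*400]),(onz(cam,r['at'],.0375,c)[:2]-q[:2])@Rm)
E
```

```text
t: 28.65
eef_pos: [0.5328, 0.0296, 0.0138]
eef_rot: [180.0, -0.0, 94.9]
ft_force: [-0.4, -0.0, -1.0]
grip_width: -0.0002
finger_force: 0.0
t: 29.15
eef_pos: [0.5321, 0.0374, 0.0137]
eef_rot: [-180.0, -0.0, 94.9]
ft_force: [-1.1, -0.5, 0.5]
grip_width: 0.0002
finger_force: 0.2
TCP [-0.1044  0.0032] [-0.4054 -1.0954 -0.5247]
wrist 0.56 [332. 223.] [-0.0941  0.0212]
side 0.68 [303. 166.] [-0.106   0.0234]
```

```bash
cat > f.py <<'E'
from h import *
np.set_printoptions(precision=4,suppress=True)
s=arm.observe();q=[.6346,.0576,np.radians(12.9)]; Rm=np.array([[np.cos(q[2]),-np.sin(q[2])],[np.sin(q[2]),np.cos(q[2])]])
p=(s['eef_pos'][:2]-q[:2])@Rm
print('t',s['t'],'TCP',p,'ang',np.degrees(np.arctan2(p[1],-p[0])),'r',np.hypot(*p),'Ftool',tool(s['ft_force']),'torque z',s['ft_torque'],'yaw',s['eef_rot'][2])
E
python3 -m jog '[[255,[0.0018,-0.0002,0],1],[255,[0.0036,-0.0003,0],2],[255,[0.0055,-0.0004,0],3],[255,[0.0073,-0.0005,0],4],[255,[0.0091,-0.0006,0],5]]' >/dev/null; python3 f.py
python3 -m jog '[[255,[0.0018,-0.0002,0],1],[255,[0.0036,-0.0003,0],2],[255,[0.0055,-0.0004,0],3],[255,[0.0073,-0.0005,0],4],[255,[0.0091,-0.0006,0],5]]' >/dev/null; python3 f.py
```

```text
t 29.85 TCP [-0.1036  0.0119] ang 6.557157378993337 r 0.10429736768097476 Ftool [-2.6621  0.0947 -0.2607] torque z [-0.3882 -0.0585 -0.0017] yaw 89.83612511911555
t 30.35 TCP [-0.1021  0.0211] ang 11.689856992327924 r 0.1043035873486168 Ftool [-2.262   0.9261  0.6394] torque z [-0.3542 -0.0986 -0.0209] yaw 84.83149796018789
```

```bash

python3 -m jog '[[255,[0.0018,-0.0002,0],1],[255,[0.0036,-0.0003,0],2],[255,[0.0055,-0.0004,0],3],[255,[0.0073,-0.0005,0],4],[255,[0.0091,-0.0006,0],5]]' >/dev/null; python3 f.py
```

```text
t 30.85 TCP [-0.0999  0.03  ] ang 16.70015003296544 r 0.10427893960706781 Ftool [-3.4954  1.5528 -0.1777] torque z [-0.4752 -0.1361 -0.0114] yaw 79.83002432165364
```

```bash

python3 -m jog '[[255,[0.0018,-0.0002,0],1],[255,[0.0036,-0.0003,0],2],[255,[0.0055,-0.0004,0],3],[255,[0.0073,-0.0005,0],4],[255,[0.0091,-0.0006,0],5]]' >/dev/null; python3 f.py
```

```text
t 31.35 TCP [-0.0969  0.0386] ang 21.699905557490315 r 0.10428934298880632 Ftool [-2.8225  1.1884 -0.2219] torque z [-0.5455 -0.1049 -0.0094] yaw 74.83117429556667
```

```bash

python3 -m jog '[[255,[0.0018,-0.0002,0],1],[255,[0.0036,-0.0003,0],2],[255,[0.0055,-0.0004,0],3],[255,[0.0073,-0.0005,0],4],[255,[0.0091,-0.0006,0],5]]' >/dev/null; python3 f.py
```

```text
t 31.85 TCP [-0.0932  0.0469] ang 26.70666092546835 r 0.10431032242913112 Ftool [-2.8348  2.8671  1.3267] torque z [-0.5854 -0.2103 -0.0955] yaw 69.83067752573412
```

```bash

python3 -m jog '[[255,[0.0018,-0.0002,0],1],[255,[0.0036,-0.0003,0],2],[255,[0.0055,-0.0004,0],3],[255,[0.0073,-0.0005,0],4],[255,[0.0091,-0.0006,0],5]]' >/dev/null; python3 f.py
```

```text
t 32.35 TCP [-0.0888  0.0549] ang 31.72010542562541 r 0.10437586537210786 Ftool [-3.4273  1.529   0.3739] torque z [-0.6324 -0.08   -0.023 ] yaw 64.83239607070156
```

```bash

python3 -m jog '[[255,[0.0018,-0.0002,0],1],[255,[0.0036,-0.0003,0],2],[255,[0.0055,-0.0004,0],3],[255,[0.0073,-0.0005,0],4],[255,[0.0091,-0.0006,0],5]]' >/dev/null; python3 f.py
```

```text
t 32.85 TCP [-0.0843  0.0618] ang 36.24951765349299 r 0.10449515663921297 Ftool [-6.8154  3.1922  0.3811] torque z [-1.3073  0.1454 -0.1212] yaw 59.852968488991195
```

```bash

python3 -m jog '[[255,[0.0018,-0.0002,0],1],[255,[0.0036,-0.0003,0],2],[255,[0.0055,-0.0004,0],3],[255,[0.0073,-0.0005,0],4],[255,[0.0091,-0.0006,0],5]]' >/dev/null; python3 f.py
```

```text
t 33.35 TCP [-0.0802  0.0674] ang 40.05159064697774 r 0.10480809890303565 Ftool [-13.5083   5.3398  -1.4594] torque z [-2.3743  0.6079  0.0011] yaw 54.88951854941963
```

```bash

python3 -m jog '[[255,[0,0,0],0],[255,[0,0,0],0],[255,[0,0,0],0]]' >/dev/null; python3 f.py
```

```text
t 33.65 TCP [-0.0801  0.0675] ang 40.09285938967789 r 0.10475741502866398 Ftool [-11.1936   4.7865  -1.9393] torque z [-2.0942  0.5486 -0.0874] yaw 54.9142269893732
```

The pull holds firmly at 11–13 N against the hard stop. I back away slowly, then lift and check.

```bash

python3 -m jog '[[255,[-0.003,0,0],0],[255,[-0.006,0,0],0],[255,[-0.009,0,0],0],[255,[-0.012,0,0],0],[255,[-0.015,0,0],0]]' >/dev/null; python3 f.py
python3 -m jog '[[255,[-0.005,-0.002,0],0],[255,[-0.012,-0.004,0],0],[255,[-0.02,-0.006,0],0],[255,[-0.025,-0.008,0],0],[255,[-0.025,-0.008,0],0]]' >/dev/null; python3 f.py
python3 -m jog '[[255,[0,0,-0.03],0],[255,[0,0,-0.07],0],[255,[0,0,-0.11],0],[255,[0,0,-0.15],0],[255,[0,0,-0.15],0]]' >/dev/null; python3 f.py
python3 - <<'E'
from h import *
np.set_printoptions(precision=4,suppress=True)
q=[.6346,.0576,np.radians(12.9)]; Rm=np.array([[np.cos(q[2]),-np.sin(q[2])],[np.sin(q[2]),np.cos(q[2])]])
for cam in('side','top','wrist'):
  c=arm.get_calibration(cam); snap(cam,'f_'+cam)
  for k,z in(('ring_spanner_handle',.0375),('spanner_jaw',.017),('spanner_grip',.042)):
    for r in arm.landmark_of(cam,k)[:4]:
      p=(onz(cam,r['at'],z,c)[:2]-q[:2])@Rm
      if abs(p).max()<.25: print(cam,k,round(r['conf'],2),p)
E
```

```text
t 34.15 TCP [-0.0891  0.0598] ang 33.86999650521851 r 0.10736440677340398 Ftool [ 0.1684  0.3204 -0.2113] torque z [-0.0422 -0.0058  0.008 ] yaw 54.911326185103036
t 34.65 TCP [-0.1139  0.0483] ang 22.977106985799576 r 0.1237223180830101 Ftool [0.4854 0.3427 0.0305] torque z [ 0.0033 -0.0286 -0.0049] yaw 54.877875105945385
t 35.15 TCP [-0.1086  0.0478] ang 23.765196260700584 r 0.11870768929144565 Ftool [-0.119  -0.3076 -0.0914] torque z [ 0.032  -0.0377 -0.0372] yaw 54.91716471985498
side ring_spanner_handle 0.44 [-0.0697  0.0752]
side spanner_jaw 0.63 [0.0127 0.0011]
side spanner_jaw 0.26 [-0.0023  0.011 ]
side spanner_grip 0.7 [-0.0055 -0.1458]
top spanner_jaw 0.87 [-0.0057  0.0074]
wrist ring_spanner_handle 0.57 [-0.0661  0.0684]
wrist spanner_grip 0.81 [-0.0065 -0.1466]
wrist spanner_grip 0.4 [-0.0648  0.0693]
```

```bash
python3 -c "
from bench import arm
print(arm.job_done())"
```

```text
the job is handed in; nothing more can be done
None
```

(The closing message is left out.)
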